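# Clamp a welded frame and stack tubes on it with spacer sticks

## Task

First crank the vise handle clockwise until the jaw holds the welded frame tight against the fixed jaw. Then stack the tubes on the frame so that air gets between the layers: two spacer sticks flat across the frame, one towards each end, the two long tubes lying on them lengthwise along the frame with a gap of at least a finger between them, two more sticks across the long tubes in the same way, and every short tube on those, lengthwise, centred and level, again with a gap if there are two. Leave the frame clamped, and do not disturb the can, the timber block and the hammer.

Things in the scene. Friction and masses are not known exactly. Their poses are not given: they have to be found in the camera images.
- jig: Bench vise jig: grey bed plate 180 x 310 mm, 10 mm thick, fixed to the table; origin at the centre of its underside on the table, x and y along its short and long side, z up. The bed's upper face is 10 mm above the table. A blue gear housing (70 x 70 mm, top 42 mm above the table) stands on it at jig y = +95 mm and carries the crank. It does not move.
- fixed_jaw: Fixed steel jaw, 120 mm long (along jig x), 24 mm thick, top 30 mm above the table; origin in the middle of its gripping face, on the bed (jig y = -130 mm). Its gripping face looks to jig +y.
- jaw: Sliding steel jaw, 120 mm long (along jig x), 20 mm thick, top 30 mm above the table; origin in the middle of its gripping face, level with the bed. It slides along jig y; the crank drives it through a rack, 8 mm per radian, towards the fixed jaw (jig -y). Its gripping face is at jig y = +25 mm when joint crank reads 0.
- crank (a joint): Angle of the crank (rad), on a vertical axis, 0 to 5.75; it grows as the crank turns clockwise seen from above, which closes the jaw. It starts between 0 and 1.2; with the frame tight between the jaws it reads about 4.4 and then stops hard. It stays where it is left and does not run back; turning takes about 3 to 4 N at the handle, tightening well about 8 to 12 N at the handle.
- crank_axis (a point): Point on the crank's vertical axis, 56 mm above the table.
- crank_handle (a point): Middle of the top end of the crank's upright handle: a black round sleeve 18 mm across and 38 mm tall that spins freely on its pin, so a hand holding it need not turn with the crank. The handle's axis is 45 mm from the crank's axis; its top is 93 mm and its foot 55 mm above the table (the 16 mm wide steel crank arm lies just under it).
- frame: Welded rectangular aluminium frame, 200 mm (x) by 120 mm (y) outside, its members 25 mm wide and 30 mm tall, open in the middle, 0.5 to 0.8 kg; it lies loose on the bed between the jaws, long sides along the jaws. Origin at the centre of its underside, z up: its upper face is 30 mm above the origin.
- S1: Wooden spacer stick, 170 x 20 x 12 mm, 30 g, one of four alike; origin at its centre, x along its length, z up as it lies flat (12 mm tall). Starts flat on a 3 mm mat beside the jig.
- S2: Wooden spacer stick, 170 x 20 x 12 mm, 30 g, one of four alike; origin at its centre, x along its length, z up as it lies flat (12 mm tall). Starts flat on a 3 mm mat beside the jig.
- S3: Wooden spacer stick, 170 x 20 x 12 mm, 30 g, one of four alike; origin at its centre, x along its length, z up as it lies flat (12 mm tall). Starts flat on a 3 mm mat beside the jig.
- S4: Wooden spacer stick, 170 x 20 x 12 mm, 30 g, one of four alike; origin at its centre, x along its length, z up as it lies flat (12 mm tall). Starts flat on a 3 mm mat beside the jig.
- L1: Long square aluminium tube, 200 x 25 x 25 mm, about 0.12 kg, one of two alike; origin at its centre, x along its length. Starts on a 3 mm mat beside the jig, one on each mat, outside of the sticks.
- L2: Long square aluminium tube, 200 x 25 x 25 mm, about 0.12 kg, one of two alike; origin at its centre, x along its length. Starts on a 3 mm mat beside the jig, one on each mat, outside of the sticks.
- K1: Short square aluminium tube, 150 x 25 x 25 mm, about 0.09 kg, origin at its centre, x along its length. Starts on a 3 mm mat beside the jig, at the edge away from the jig, at most one on each mat. One or two short tubes are there; an absent one reads None.
- K2: Short square aluminium tube, 150 x 25 x 25 mm, about 0.09 kg, origin at its centre, x along its length. Starts on a 3 mm mat beside the jig, at the edge away from the jig, at most one on each mat. One or two short tubes are there; an absent one reads None.
- mat_a: Black rubber mat, 250 x 280 x 3 mm, fixed to the table, origin at the centre of its underside; two spacer sticks, a long tube and perhaps a short tube start on it.
- mat_b: Black rubber mat, 250 x 280 x 3 mm, fixed to the table, origin at the centre of its underside; two spacer sticks, a long tube and perhaps a short tube start on it.
- spray_can: Bystander: upright spray can, 52 mm across, 150 mm tall, beyond the jig; origin at the centre of its underside.
- timber_block: Bystander: timber block 90 x 140 x 60 mm beyond the jig; origin at the centre of its underside.
- hammer: Bystander: hammer lying on the table beyond the jig; origin under its middle, x along its handle.
There are look-alikes about, which are no part of the job. What is shaped like the K2 but orange is not meant.

How it is judged:
By the outcome, as a careful person would: the job done as asked, in the order asked, and still so for the second after the job is handed in, with the robot touching nothing.
Of K1, K2 only 1 to 2 are there at a start; the rules pass over those that are not, and their reading is None.
At some moment in a run one of K1, K2 may be knocked a few centimetres aside while the robot is not near it.
Once in a run the grip may slacken for a moment while it holds something.
It also fails if it takes over 210 s, if anything falls off the work surface, if the arm or the gripper's body presses on something with over 40 N, if the wrist force passes 120 N, or if a joint passes its speed limit or range.

## Robot

A 6-joint arm with a two-finger parallel gripper is mounted at the origin on the work surface. World frame = base frame: x ahead of the robot, y to its left, z up, the work surface at z = 0. Lengths are in m, angles in rad, forces in N, time in s.
With the tool pointing down it reaches from about 0.35 to 0.975 m from the base axis. Payload 4.9 kg.
Tool frame: the origin (TCP) lies at the very end of the fingers, on their centre line; the grasp point (between the pads) lies 19 mm behind it (ctrl.grip_point_offset is the distance from the TCP to the grasp point, in m); z points along the fingers, y is the line along which they close (so a half turn about z gives the same grasp; the last joint's range is limited). The gripper opens to 85 mm and grips with 20 to 120 N. Pads are 22 mm wide; open, the fingers measure 114 mm over their backs; the gripper's body (76 mm by 85 mm) begins 54 mm behind the grasp point. The pads swing forward as they close: fully open they stand 13 mm farther back than shut.
Start: joints at [-1.263, 0.053, 1.613, -0, 1.476, -0.119], TCP at [0.259, -0.569, 0.231] pointing down, gripper open.
Joint ranges: [-3.01, 3.01], [-1.01, 2.22], [0.06, 2.58], [-1.02, 4.17], [0.09, 2.62], [-3.14, 3.14]. Speed limits (rad/s): [2.57, 2.57, 3.14, 3.14, 3.14, 3.14].

## Interface

Orientations are given as a rotation vector (axis times angle).
In Python, from station import ctrl gives the robot as it stands.
- The arm moves only by the tool send_rows, never from a script. Its argument "rows" is a list of rows, each a list of 3 entries, a list of its own where there are three numbers: the finger opening in cm, from 0 to 8.54, then the shift along the tool's x, y, z in cm, then the turn about the tool's z in degrees. A call has 1 to 10 rows; each row shifts and turns the commanded pose from where the row before left it, along the tool's axes as they then stand; what a row does not reach is not made up. A row lasts 1/8 s, in which the tool goes at most 62.5 mm and 10.7 degrees, less where a joint would pass 70% of its speed; a pose out of reach is approached as far as the arm can. A call with a gripper value outside its range is refused whole. The fingers move at their own pace and stop on an object; "newtons" is the grip in N (left out, the last holds). Time passes only in rows, so rows that do not move let the fingers close. It gives the time, the measured TCP pose, the force, the opening and the grip force at its end, in the units of the state.
- ctrl.get_obs(): the state, without advancing time (a new reading comes with each control period).
- ctrl.get_image(name): name is "scene" or "top" or "wrist"; returns a dict with "frame" (420x560x3 uint8, red, green, blue), "range_z" (420x560 float32, m along the optical axis (not along the pixel's ray), 0 where there is no reading), "fx", "fy", "cx", "cy" (pixels), "cam_to_world" (4x4, takes a point from camera to world coordinates). Camera axes: x right, y down, z forward; pixel columns grow to the right and rows downward; lengths in m; the calibration is good to about 2 mm. A picture is of the moment at which its call begins.
- ctrl.finish_job(): hands the job in; it is judged then, once.
The state is a dict: "t": time; "q": joint angles; "dq": joint speeds; "effort": joint torques, N m; "tool_pos": TCP position; "tool_rot": TCP orientation; "contact_force": force on the tool from outside, world axes, zero at the start; "wrist_torque": the same for the moment, N m; "opening": finger opening in m; "grip_force": force on a finger pad.
Only numpy, scipy, OpenCV 4.12 (cv2) and the standard library are available. Lean on these libraries where they do the work, as an engineer would, in place of code of your own. Each camera call takes 0.05 s, during which the arm holds its last target. There are 200 camera calls.

## Working session

There is one attempt and no reset: what is moved stays moved. The work goes in short steps, Python scripts to look and compute and a tool call to move; the robot and the scene stay as the last step left them, time stands still between calls to the robot, and variables do not carry over. Pictures are saved under pics/ and viewed, at most 14 in all, crops included, and the job is handed in when it is done.

Besides the shell and the picture viewer there is one more tool, called as name(argument=value, ...) on one line, values as JSON. send_rows: Moves the arm, as the interface text tells. Its arguments: {"type":"object","properties":{"rows":{"type":"array","items":{"type":"array"}},"newtons":{"type":"number"}},"required":["rows"]}

```bash
ls; mkdir -p pics; python3 - <<'E'
from station import ctrl
import cv2,numpy as np
o=ctrl.get_obs();print(o, ctrl.grip_point_offset)
for n in("top","scene"):
    i=ctrl.get_image(n);cv2.imwrite(f"pics/{n}0.png",i["frame"][:,:,::-1]);np.savez(f"{n}0.npz",**i)
    print(n,i["fx"],i["cx"],i["cy"],i["cam_to_world"].round(3).tolist())
E
```

```text
pics
{'t': 0.0, 'q': array([-1.26298226e+00,  5.33109271e-02,  1.61424649e+00, -1.68282910e-05,
        1.47597422e+00, -1.18952967e-01]), 'dq': array([ 0.0016814 ,  0.00021706,  0.00099756,  0.00057034, -0.00074292,
        0.00075328]), 'effort': array([-1.90874271e-03, -3.93681514e+01, -3.70182967e+01, -2.56267058e-04,
        6.98191798e-03,  1.62447395e-05]), 'tool_pos': array([ 0.25854733, -0.56836088,  0.23011986]), 'tool_rot': array([-3.06845573e+00, -6.64882451e-01,  3.13187848e-04]), 'contact_force': array([-0.13213504,  0.9143831 , -0.93417175]), 'wrist_torque': array([-0.01030862, -0.00137002,  0.02544417]), 'grip_force': 0.0, 'opening': 0.08541422306664935} 0.0187
top 420.2619580778936 281.7789748970109 216.1348751842391 [[-0.008, -0.991, 0.134, 0.31], [-1.0, 0.006, -0.013, -0.077], [0.012, -0.134, -0.991, 1.51], [0.0, 0.0, 0.0, 1.0]]
scene 434.06684263146025 277.2701401826059 205.07817294946022 [[0.691, 0.589, -0.419, 0.985], [0.723, -0.564, 0.399, -0.537], [-0.001, -0.578, -0.816, 1.042], [0.0, 0.0, 0.0, 1.0]]
```

View pics/top0.png

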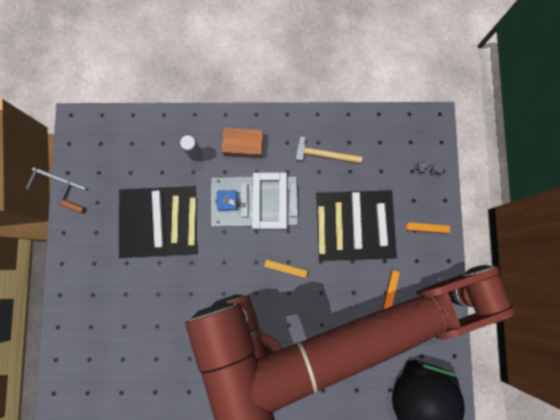

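View pics/scene0.png

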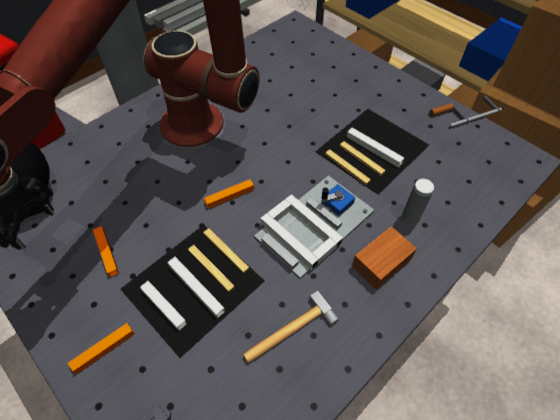

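```bash
cat > h.py <<'E'
from station import ctrl
import cv2,numpy as np
from scipy.spatial.transform import Rotation as R
def cast(i,uv,z):
    """pixels -> world points on the plane at height z"""
    uv=np.atleast_2d(uv).astype(float);T=i["cam_to_world"]
    d=np.c_[(uv[:,0]-i["cx"])/i["fx"],(uv[:,1]-i["cy"])/i["fy"],np.ones(len(uv))]@T[:3,:3].T
    return T[:3,3]+d*((z-T[2,3])/d[:,2])[:,None]
def proj(i,p):
    c=np.linalg.inv(i["cam_to_world"])@np.r_[p,1]
    return np.array([i["fx"]*c[0]/c[2]+i["cx"],i["fy"]*c[1]/c[2]+i["cy"]])
def mask(i,col):
    h,s,v=cv2.split(cv2.cvtColor(i["frame"],cv2.COLOR_RGB2HSV))
    return {"white":(s<40)&(v>165),"yellow":(h>19)&(h<32)&(s>60)&(v>120),"blue":(h>100)&(h<125)&(s>120)&(v>60),
      "black":(v<45)}[col].astype(np.uint8)
def rects(i,col,z,amin=30,roi=None):
    """(uv, centre xy, (long,short) m, yaw of long side deg in [0,180)) of blobs on plane z"""
    m=mask(i,col)
    if roi: k=np.zeros_like(m);k[roi[1]:roi[3],roi[0]:roi[2]]=1;m*=k
    out=[]
    for c in cv2.findContours(m,cv2.RETR_EXTERNAL,cv2.CHAIN_APPROX_NONE)[0]:
        if cv2.contourArea(c)<amin: continue
        p=cast(i,c[:,0],z)[:,:2].astype(np.float32)
        (x,y),(w,h),a=cv2.minAreaRect(p*1000)
        if w<h:a+=90;w,h=h,w
        M=c[:,0].mean(0)
        out.append((M.round(),np.round([x/1000,y/1000],4),np.round([w,h],1),round(a%180,1)))
    return out
def goto(p,yaw=None):
    """tool-frame shift (cm) and turn (deg) from the present pose; yaw = world direction of tool y, mod 180"""
    o=ctrl.get_obs();r=R.from_rotvec(o["tool_rot"])
    ty=r.as_matrix()[:,1];now=np.degrees(np.arctan2(ty[1],ty[0]))
    t=0 if yaw is None else -((yaw-now+90)%180-90)
    d=r.inv().apply(np.array(p)-o["tool_pos"])*100
    print("shift cm",d.round(2),"turn",round(t,1),"| now",o["tool_pos"].round(4),"tool y yaw",round(now,1),"tilt",r.as_matrix()[:,2].round(3),"q6",o["q"][5].round(2))
E
python3 - <<'E'
from h import *
for n in("top","scene"):
    i=dict(np.load(n+"0.npz"))
    print(n)
    for c,z in(("yellow",.015),("white",.028),("white",.04),("blue",.042)):
        print(c,z)
        for r in rects(i,c,z,60): print("  ",*r)
E
```

```text
top
yellow 0.015
   [285. 268.] [ 0.3261 -0.1059] [142.9  21.7] 73.7
   [ 14. 329.] [0.1321 0.8434] [600.1  93.8] 0.2
   [321. 230.] [ 0.463  -0.2377] [169.1  22.9] 0.2
   [339. 226.] [ 0.477  -0.3007] [169.7  22.9] 0.4
   [191. 221.] [0.4948 0.2262] [169.3  23. ] 179.3
   [174. 219.] [0.506 0.287] [169.5  23.1] 179.7
   [333. 154.] [ 0.7387 -0.2873] [212.7  12.9] 79.1
white 0.028
   [552. 413.] [-0.1642 -1.0016] [52.2 41.8] 77.3
   [491. 379.] [-0.0269 -0.8166] [311.4 152.6] 179.6
   [382. 224.] [ 0.4781 -0.4526] [147.6  24.9] 2.3
   [357. 220.] [ 0.4933 -0.3629] [197.6  24.8] 0.7
   [156. 218.] [0.505  0.3478] [198.6  24.5] 4.7
   [293. 196.] [ 0.5827 -0.1353] [138.3  25.1] 179.4
   [249. 200.] [0.5677 0.0223] [269.  199.5] 89.7
   [300. 148.] [ 0.7608 -0.168 ] [81.9 22.5] 167.0
   [187. 142.] [0.7846 0.2462] [50.5 49.8] 160.8
   [299.  83.] [ 0.8307 -0.0161] [1962.5 1025.7] 90.0
white 0.04
   [552. 413.] [-0.1604 -0.9941] [51.8 41.4] 77.3
   [491. 379.] [-0.0241 -0.8106] [308.9 151.3] 179.6
   [382. 224.] [ 0.4767 -0.4496] [146.4  24.7] 2.3
   [357. 220.] [ 0.4918 -0.3606] [196.  
[... 1935 characters left out ...]
 304.] [ 0.4869 -0.453 ] [147.9  23.7] 2.3
   [300. 270.] [ 0.6569 -0.1452] [26.2 23.2] 177.6
   [195. 285.] [ 0.5022 -0.3646] [197.1  23.7] 0.7
   [276. 246.] [ 0.5663 -0.1416] [133.5  27.3] 4.0
   [479. 362.] [1.1098 0.1278] [847.4 314.2] 94.1
   [424. 186.] [0.7171 0.3125] [51.1 48.1] 46.2
   [323. 214.] [0.5691 0.0135] [248.4 199.7] 89.4
   [376. 144.] [0.5126 0.3372] [195.4  23.7] 4.8
   [451.  82.] [0.5065 0.768 ] [61.5 38.8] 179.8
   [91. 98.] [-0.2857 -0.1986] [203.1 171.7] 90.6
   [402.  55.] [0.2921 0.7667] [92.9 37. ] 179.8
   [279.  11.] [-0.2466  0.6324] [300.1 193.3] 64.0
blue 0.042
   [339. 197.] [0.572  0.0969] [70.1 69.6] 0.4
   [497.  38.] [0.4983 1.1345] [258.  150.8] 91.2
```

```bash
python3 - <<'E'
from h import *
crops=[]
for n in("top","scene"):
    i=dict(np.load(n+"0.npz"));z=i["range_z"];v,u=np.mgrid[:420,:560]
    P=np.stack([(u-i["cx"])/i["fx"]*z,(v-i["cy"])/i["fy"]*z,z],-1)@i["cam_to_world"][:3,:3].T+i["cam_to_world"][:3,3]
    reg=(abs(P[...,0]-.57)<.12)&(abs(P[...,1]-.1)<.12)
    for a,b in((.048,.066),(.07,.086),(.086,.1)):
        m=reg&(P[...,2]>a)&(P[...,2]<b);print(n,a,m.sum(),P[m].mean(0).round(4),P[m].min(0).round(3),P[m].max(0).round(3),u[m].mean(),v[m].mean())
    # frame top from depth
    m=(abs(P[...,2]-.04)<.005)&(abs(P[...,0]-.57)<.15)&(P[...,1]<.06)&(P[...,1]>-.12)
    q=cv2.minAreaRect((P[m][:,:2]*1000).astype(np.float32));print("frame",q)
    c=(u[reg].min(),v[reg].min(),u[reg].max(),v[reg].max());k=i["frame"][c[1]:c[3],c[0]:c[2],::-1]
    crops.append(cv2.resize(k,(400,400),interpolation=cv2.INTER_CUBIC));print(c)
cv2.imwrite("pics/crank.png",np.hstack(crops))
E
```

```text
top 0.048 79 [0.5631 0.0924 0.0541] [0.539 0.052 0.048] [0.587 0.131 0.066] 227.9493670886076 200.41772151898735
top 0.07 5 [0.5436 0.0556 0.0769] [0.539 0.052 0.074] [0.55  0.062 0.082] 237.8 204.8
top 0.086 21 [0.5472 0.0603 0.0928] [0.54  0.053 0.088] [0.555 0.067 0.099] 236.0 203.0
frame ((565.641357421875, -29.855804443359375), (156.6348876953125, 199.2562713623047), 89.48882293701172)
(np.int64(193), np.int64(169), np.int64(260), np.int64(234))
scene 0.048 110 [0.5653 0.0838 0.0535] [0.549 0.05  0.049] [0.583 0.113 0.064] 333.6090909090909 196.02727272727273
scene 0.07 24 [0.5546 0.0545 0.0775] [0.545 0.048 0.07 ] [0.561 0.065 0.086] 324.5833333333333 194.5
scene 0.086 31 [0.5526 0.0591 0.0901] [0.543 0.052 0.086] [0.56  0.068 0.096] 325.5806451612903 190.4516129032258
frame ((569.5816650390625, -28.29638671875), (167.02206420898438, 199.95013427734375), 89.59258270263672)
(np.int64(284), np.int64(158), np.int64(394), np.int64(256))
```

View pics/crank.png

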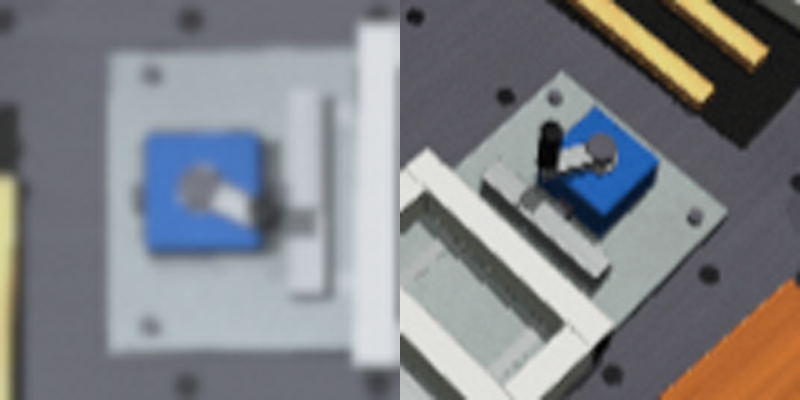

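```bash
python3 - <<'E'
from h import *
goto([.55,.06,.20],90)
i=dict(np.load("top0.npz"));print(cast(i,[[187,142]],.15),cast(i,[[248.3,201],[241,201]],.03))
i=ctrl.get_image("wrist");o=ctrl.get_obs();T=i["cam_to_world"];r=R.from_rotvec(o["tool_rot"]);print("cam in tool",r.inv().apply(T[:3,3]-o["tool_pos"]),(r.as_matrix().T@T[:3,:3]).round(3))
E
```

```text
shift cm [ 52.54 -45.13   3.11] turn 24.5 | now [ 0.2585 -0.5684  0.2302] tool y yaw -65.5 tilt [-0.001  0.002 -1.   ] q6 -0.12
[[0.74479113 0.21937229 0.15      ]] [[0.56473025 0.02266153 0.03      ]
 [0.56488248 0.04867066 0.03      ]]
cam in tool [ 0.07355138 -0.00084383 -0.14293425] [[ 0.    -0.957 -0.292]
 [ 1.     0.     0.001]
 [-0.001 -0.292  0.957]]
```

send_rows(rows=[[5,[0,0,0],8.2],[5,[0,0,0],8.2],[5,[0,0,0],8.1],[5,[2.2,-4.8,0],0],[5,[2.2,-4.8,0],0],[5,[2.2,-4.8,0],0],[5,[2.2,-4.8,0],0],[5,[2.2,-4.8,0],0],[5,[2.2,-4.8,0],0],[5,[2.2,-4.8,0],0]])

```text
t: 1.4
tool_pos: [0.4133, -0.2313, 0.2311]
tool_rot: [-3.142, 0.002, -0.0]
contact_force: [-0.3, -0.4, -0.0]
opening: 0.0499
grip_force: 0.0
```

send_rows(rows=[[5,[2.2,-4.8,0.5],0],[5,[2.2,-4.8,0.5],0],[5,[2.2,-4.8,0.5],0],[5,[2.2,-4.8,0.5],0],[5,[2.2,-4.8,0.5],0],[5,[2.2,-4.8,0.5],0],[5,[0,0,0],0],[5,[0,0,0],0]])

```text
t: 2.4
tool_pos: [0.5449, 0.0547, 0.2009]
tool_rot: [3.141, -0.001, -0.001]
contact_force: [-0.6, -0.1, 0.4]
opening: 0.0503
grip_force: 0.0
```

```bash
python3 - <<'E'
from h import *
goto([.551,.06,.064],90)
i=ctrl.get_image("wrist");np.savez("w1.npz",**i);cv2.imwrite("pics/w1.png",i["frame"][:,:,::-1])
print(proj(i,[.551,.06,.093]),proj(i,[.57,.0985,.056]))
E
```

```text
shift cm [ 0.62 -0.53 13.69] turn -0.0 | now [0.5449 0.0547 0.2009] tool y yaw -90.0 tilt [-0.001 -0.    -1.   ] q6 1.54
[263.7734893  194.59777909] [214.65762575 158.43100313]
```

View pics/w1.png

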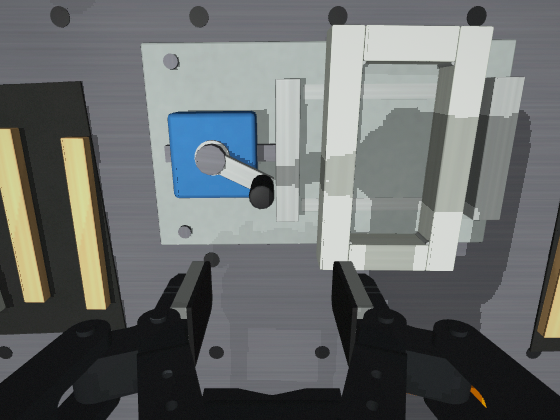

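```bash
python3 - <<'E'
from h import *
i=dict(np.load("w1.npz"))
m=mask(i,"black");m[:150]=0;m[215:]=0;m[:,:245]=0;m[:,280:]=0
ys,xs=np.where(m);print(xs.min(),xs.max(),ys.min(),ys.max(),xs.mean(),ys.mean())
print("handle mid",cast(i,[[xs.mean(),ys.mean()]],.08),"hub",cast(i,[[210,158]],.062))
print(rects(i,"blue",.042,500))
print("jaw",rects(i,"white",.03,500),"frame",rects(i,"white",.04,500))
E
```

```text
249 273 175 205 263.7770700636943 185.343949044586
handle mid [[0.55444045 0.06021299 0.08      ]] hub [[0.57133552 0.10110077 0.062     ]]
[(array([213., 154.]), array([0.57  , 0.1017]), array([69.6, 69. ]), 0.5)]
jaw [(array([239., 172.]), array([0.553, 0.082]), array([33.8, 16.3]), 63.9), (array([248., 141.]), array([0.5721, 0.0836]), array([167.4, 143. ]), 0.5), (array([420., 137.]), array([ 0.5649, -0.068 ]), array([205.7, 155. ]), 179.4)] frame [(array([239., 172.]), array([0.5551, 0.0811]), array([32.8, 15.8]), 63.9), (array([248., 141.]), array([0.5736, 0.0827]), array([162.1, 138.4]), 0.5), (array([420., 137.]), array([ 0.5666, -0.0641]), array([199.1, 150. ]), 179.4)]
```

send_rows(rows=[[5,[0.7,-0.5,3.5],0],[5,[0,0,3.5],0],[5,[0,0,3.5],0],[5,[0,0,3.2],0],[5,[0,0,0],0],[1,[0,0,0],0],[1,[0,0,0],0],[1,[0,0,0],0],[1,[0,0,0],0],[1,[0,0,0],0]], newtons=40)

```text
t: 3.7
tool_pos: [0.554, 0.0607, 0.0668]
tool_rot: [-3.14, 0.001, -0.007]
contact_force: [-0.2, 5.4, 5.0]
opening: 0.0167
grip_force: 39.4
```

```bash
cat >> h.py <<'E'
def arc(c,a0,a1,n,r=.045):
    """tool shifts (x,y cm) for n rows around axis c, handle from angle a0 to a1 (deg); tool x=+X, tool y=-Y"""
    a=np.radians(np.linspace(a0,a1,n+1));p=np.c_[np.cos(a),-np.sin(a)]*r*100
    print(np.diff(p,axis=0).round(2).tolist())
E
python3 - <<'E'
from h import *
print("reaches",[ (o["tool_pos"].round(4),o["contact_force"].round(1)) for o in [ctrl.get_obs()]])
arc((.57,.1005),247,167,10)
E
```

```text
reaches [(array([0.554 , 0.0607, 0.0668]), array([-0.2,  5.4,  5. ]))]
[[-0.56, -0.29], [-0.51, -0.36], [-0.46, -0.43], [-0.4, -0.49], [-0.32, -0.54], [-0.25, -0.58], [-0.16, -0.61], [-0.08, -0.62], [0.01, -0.63], [0.1, -0.62]]
```

send_rows(rows=[[1,[-0.56,-0.29,0],0],[1,[-0.51,-0.36,0],0],[1,[-0.46,-0.43,0],0],[1,[-0.4,-0.49,0],0],[1,[-0.32,-0.54,0],0]])

```text
t: 4.32
tool_pos: [0.5321, 0.0804, 0.0668]
tool_rot: [3.14, -0.001, 0.01]
contact_force: [4.4, -2.1, 6.5]
opening: 0.0167
grip_force: 39.5
```

send_rows(rows=[[1,[-0.25,-0.58,0],0],[1,[-0.16,-0.61,0],0],[1,[-0.08,-0.62,0],0],[1,[0.01,-0.63,0],0],[1,[0.1,-0.62,0],0]])

```text
t: 4.95
tool_pos: [0.5271, 0.1106, 0.0667]
tool_rot: [3.139, -0.001, 0.004]
contact_force: [-1.0, -3.6, 11.8]
opening: 0.0168
grip_force: 28.1
```

```bash
python3 - <<'E'
from h import *
arc((.57,.1005),167,39,16)
E
```

```text
[[0.18, -0.6], [0.27, -0.57], [0.34, -0.53], [0.41, -0.47], [0.47, -0.41], [0.53, -0.34], [0.57, -0.27], [0.6, -0.18], [0.62, -0.1], [0.63, -0.01], [0.62, 0.08], [0.61, 0.16], [0.58, 0.25], [0.54, 0.32], [0.49, 0.4], [0.43, 0.46]]
```

send_rows(rows=[[1,[0.18,-0.6,0],0],[1,[0.27,-0.57,0],0],[1,[0.34,-0.53,0],0],[1,[0.41,-0.47,0],0],[1,[0.47,-0.41,0],0]])

```text
t: 5.58
tool_pos: [0.543, 0.1372, 0.0667]
tool_rot: [3.14, -0.001, -0.0]
contact_force: [-3.7, -1.3, 12.2]
opening: 0.0167
grip_force: 39.6
```

send_rows(rows=[[1,[0.53,-0.34,0],0],[1,[0.57,-0.27,0],0],[1,[0.6,-0.18,0],0],[1,[0.62,-0.1,0],0],[1,[0.63,-0.01,0],0]])

```text
t: 6.2
tool_pos: [0.5724, 0.1473, 0.0667]
tool_rot: [-3.14, 0.001, 0.001]
contact_force: [-4.6, 2.8, 12.8]
opening: 0.0171
grip_force: 39.5
```

send_rows(rows=[[1,[0.62,0.08,0],0],[1,[0.61,0.16,0],0],[1,[0.58,0.25,0],0],[1,[0.54,0.32,0],0],[1,[0.49,0.4,0],0],[1,[0.43,0.46,0],0]])

```text
t: 6.95
tool_pos: [0.606, 0.1312, 0.0668]
tool_rot: [-3.139, 0.001, -0.004]
contact_force: [0.4, 4.8, 8.9]
opening: 0.0167
grip_force: 39.4
```

```bash
python3 - <<'E'
from h import *
o=ctrl.get_obs();print(o["tool_pos"].round(4),o["contact_force"].round(1))
P=np.array([[.554,.0607],[.5321,.0804],[.5271,.1106],[.543,.1372],[.5724,.1473],o["tool_pos"][:2]])
s=np.linalg.lstsq(np.c_[2*P,np.ones(len(P))],(P**2).sum(1),rcond=None)[0];c=s[:2];print("axis",c,"r",np.sqrt(s[2]+c@c))
a=np.degrees(np.arctan2(*(o["tool_pos"][:2]-c)[::-1]));print(a);arc(c,a,a-48,12)
i=ctrl.get_image("top");print(rects(i,"white",.03,100,(200,160,310,240)),rects(i,"white",.04,100,(200,160,310,240)))
E
```

```text
[0.606  0.1312 0.0668] [0.4 4.8 8.9]
axis [0.57144217 0.10226601] r 0.04506191682004247
39.95595672902452
[[0.19, 0.25], [0.18, 0.26], [0.16, 0.27], [0.14, 0.28], [0.12, 0.29], [0.1, 0.3], [0.08, 0.3], [0.05, 0.31], [0.03, 0.31], [0.01, 0.31], [-0.01, 0.31], [-0.03, 0.31]]
[(array([231., 219.]), array([0.504 , 0.0819]), array([60.4, 42.9]), 89.6), (array([274., 198.]), array([ 0.5706, -0.0637]), array([199.3, 167.9]), 179.6)] [(array([231., 219.]), array([0.5027, 0.0808]), array([60. , 42.6]), 89.6), (array([274., 198.]), array([ 0.5688, -0.0638]), array([198. , 166.7]), 179.6)]
```

send_rows(rows=[[1,[0.19,0.25,0],0],[1,[0.18,0.26,0],0],[1,[0.16,0.27,0],0]])

```text
t: 7.38
tool_pos: [0.6114, 0.1232, 0.0668]
tool_rot: [-3.139, 0.001, -0.005]
contact_force: [0.5, 5.3, 9.6]
opening: 0.0166
grip_force: 39.3
```

send_rows(rows=[[1,[0.14,0.28,0],0],[1,[0.12,0.29,0],0]])

```text
t: 7.62
tool_pos: [0.6139, 0.1174, 0.0668]
tool_rot: [-3.139, 0.001, -0.004]
contact_force: [0.1, 5.1, 8.6]
opening: 0.0166
grip_force: 39.3
```

send_rows(rows=[[1,[0.05,0.15,0],0],[1,[0.05,0.15,0],0]])

```text
t: 7.88
tool_pos: [0.6149, 0.1143, 0.0668]
tool_rot: [-3.14, 0.001, -0.004]
contact_force: [-0.7, 4.3, 7.2]
opening: 0.0164
grip_force: 39.2
```

send_rows(rows=[[1,[0.04,0.15,0],0],[1,[0.04,0.15,0],0]])

```text
t: 8.12
tool_pos: [0.6156, 0.1113, 0.0668]
tool_rot: [-3.14, 0.001, -0.004]
contact_force: [0.8, 4.8, 9.2]
opening: 0.0168
grip_force: 39.2
```

send_rows(rows=[[1,[0.03,0.15,0],0],[1,[0.03,0.15,0],0]])

```text
t: 8.38
tool_pos: [0.6162, 0.1083, 0.0667]
tool_rot: [-3.14, 0.001, -0.004]
contact_force: [-0.3, 3.3, 9.5]
opening: 0.017
grip_force: 39.2
```

send_rows(rows=[[1,[0.02,0.15,0],0]])

```text
t: 8.5
tool_pos: [0.6163, 0.1068, 0.0668]
tool_rot: [-3.14, 0.001, -0.004]
contact_force: [-0.8, 5.0, 9.9]
opening: 0.017
grip_force: 39.2
```

```bash
python3 - <<'E'
from h import *
i=ctrl.get_image("top");cv2.imwrite("pics/clamp.png",cv2.resize(i["frame"][160:240,190:310,::-1],None,fx=6,fy=6,interpolation=2))
i=ctrl.get_image("scene");cv2.imwrite("pics/clamps.png",cv2.resize(i["frame"][160:290,240:390,::-1],None,fx=4,fy=4,interpolation=2))
E
```

```text
(no output)
```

View pics/clamps.png

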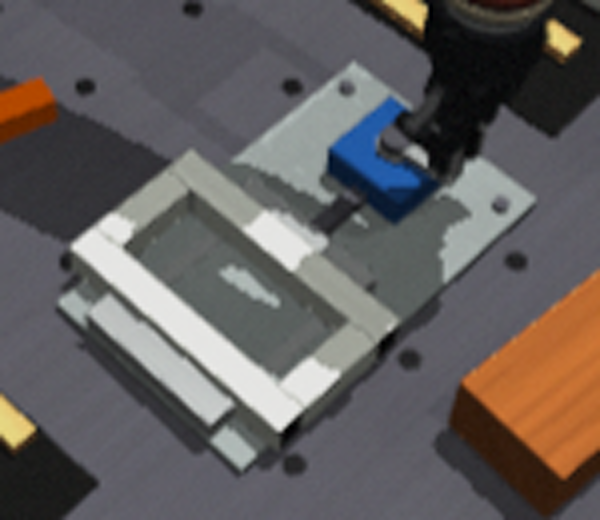

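send_rows(rows=[[1,[0.01,0.15,0],0],[1,[0.01,0.15,0],0]])

```text
t: 8.85
tool_pos: [0.6166, 0.1038, 0.0668]
tool_rot: [-3.14, 0.001, -0.004]
contact_force: [-0.5, 4.1, 9.1]
opening: 0.0168
grip_force: 39.2
```

send_rows(rows=[[1,[0,0.15,0],0],[1,[0,0.15,0],0]])

```text
t: 9.1
tool_pos: [0.6165, 0.1022, 0.0668]
tool_rot: [-3.136, 0.002, -0.004]
contact_force: [-0.1, 10.3, 8.5]
opening: 0.0167
grip_force: 39.4
```

send_rows(rows=[[1,[0,0.15,0],0],[1,[0,0,0],0]])

```text
t: 9.35
tool_pos: [0.6166, 0.1019, 0.0668]
tool_rot: [-3.134, 0.001, -0.005]
contact_force: [1.5, 12.7, 8.2]
opening: 0.0164
grip_force: 39.5
```

send_rows(rows=[[1,[0,0.1,0],0],[1,[0,0,0],0],[1,[0,0,0],0]])

```text
t: 9.72
tool_pos: [0.6165, 0.1017, 0.0668]
tool_rot: [-3.133, 0.001, -0.005]
contact_force: [0.7, 14.9, 8.9]
opening: 0.0165
grip_force: 39.5
```

send_rows(rows=[[4,[0,-0.4,0],0],[4,[0,0,0],0],[4,[0,0,0],0],[4,[0,0,-3],0],[4,[0,0,-5],0],[4,[0,4,-5],0],[4,[0,6,0],0],[4,[0,6,0],0],[4,[0,0,0],0],[4,[0,0,0],0]])

```text
t: 10.98
tool_pos: [0.615, -0.0581, 0.1925]
tool_rot: [-3.141, 0.003, 0.002]
contact_force: [-0.6, 0.5, -0.1]
opening: 0.0401
grip_force: 0.0
```

```bash
python3 - <<'E'
from h import *
i=ctrl.get_image("wrist");np.savez("w2.npz",**i);cv2.imwrite("pics/w2.png",i["frame"][:,:,::-1])
for c,z in(("white",.04),("white",.028),("yellow",.015),("blue",.042)):
    for r in rects(i,c,z,300):print(c,*r)
goto([.465,-.237,.1],90)
E
```

```text
white [ 70. 221.] [0.5877 0.1106] [29.  15.5] 0.3
white [176. 225.] [0.5673 0.0092] [263.1 199.2] 90.5
white [408.  24.] [ 0.7357 -0.1559] [34.7 22.2] 170.1
white [ 70. 221.] [0.5836 0.1175] [30.2 16.1] 0.3
white [176. 225.] [0.5624 0.0119] [273.8 207.3] 90.5
white [408.  24.] [ 0.7376 -0.1598] [36.1 23.1] 170.1
yellow [520. 299.] [ 0.489 -0.298] [143.7  19.2] 0.4
yellow [498.  11.] [ 0.7501 -0.2327] [105.5  14. ] 79.4
blue [ 86. 238.] [0.5731 0.0964] [77.8 74.5] 89.9
shift cm [-14.99  17.98   9.26] turn -0.0 | now [ 0.6151 -0.0574  0.1926] tool y yaw -90.0 tilt [-0.001  0.001 -1.   ] q6 1.36
```

View pics/w2.png

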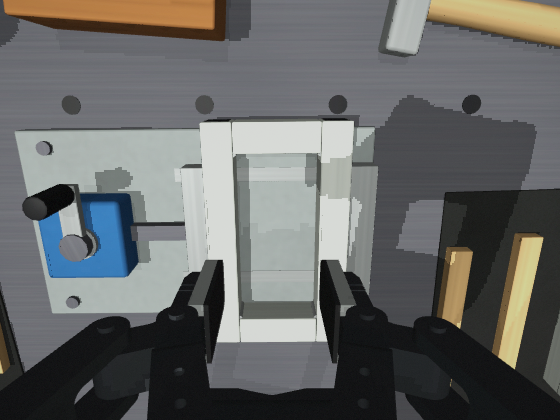

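```bash
python3 - <<'E'
from h import *
i=dict(np.load("w2.npz"));p=cast(i,[[201,124],[353,121],[353,341],[199,343]],.04);print(p.round(4),p.mean(0))
E
```

```text
[[ 0.6656 -0.0037  0.04  ]
 [ 0.6677 -0.1209  0.04  ]
 [ 0.4687 -0.1333  0.04  ]
 [ 0.4668  0.0094  0.04  ]] [ 0.56718925 -0.06214745  0.04      ]
```

send_rows(rows=[[4,[-3.7,4.5,0],0],[4,[-3.7,4.5,0],0],[4,[-3.7,4.5,2],0],[4,[-3.9,4.5,2],0],[4,[0,0,0],0],[4,[0,0,0],0]])

```text
t: 11.78
tool_pos: [0.466, -0.2367, 0.1533]
tool_rot: [-3.141, -0.0, -0.001]
contact_force: [1.0, 0.1, 0.7]
opening: 0.0397
grip_force: 0.0
```

```bash
python3 - <<'E'
from h import *
i=ctrl.get_image("wrist");np.savez("w3.npz",**i)
for c,z in(("white",.028),("yellow",.015)):
    for r in rects(i,c,z,300):print(c,*r)
goto([.465,-.237,.006],90)
E
```

```text
white [551. 197.] [ 0.4643 -0.4392] [126.5  22.4] 12.6
white [446. 141.] [ 0.4947 -0.3608] [199.9  25.1] 0.7
white [126.  87.] [ 0.5411 -0.1372] [112.   26.9] 3.0
white [ 49. 114.] [ 0.5307 -0.0765] [131.6  83. ] 0.0
yellow [553. 382.] [ 0.2851 -0.4917] [44.4 17.1] 12.6
yellow [ 50. 335.] [ 0.3331 -0.045 ] [40.2 25.8] 74.2
yellow [269. 186.] [ 0.4632 -0.2348] [168.   19.2] 0.1
yellow [354. 108.] [ 0.5259 -0.2974] [70.7 19.2] 0.4
shift cm [-0.17  0.04 14.78] turn 0.1 | now [ 0.4665 -0.2366  0.1538] tool y yaw -89.9 tilt [ 0.001 -0.    -1.   ] q6 0.96
```

send_rows(rows=[[4,[-0.2,-0.1,4],0],[4,[0,0,4],0],[4,[0,0,4],0],[4,[0,0,2.8],0],[4,[0,0,0],0],[1,[0,0,0],0],[1,[0,0,0],0],[1,[0,0,0],0],[1,[0,0,0],0]], newtons=50)

```text
t: 12.95
tool_pos: [0.4647, -0.2369, 0.0067]
tool_rot: [3.141, -0.002, 0.004]
contact_force: [1.2, 2.6, 5.9]
opening: 0.0185
grip_force: 51.2
```

send_rows(rows=[[1,[0,0,0],0],[1,[0,0,-4],0],[1,[0,0,-6],0],[1,[0,0,-5],0],[1,[0,0,0],0]])

```text
t: 13.58
tool_pos: [0.466, -0.2387, 0.161]
tool_rot: [3.135, -0.002, 0.013]
contact_force: [1.3, 0.4, 0.2]
opening: 0.0181
grip_force: 50.4
```

```bash
python3 - <<'E'
from h import *
i=ctrl.get_image("wrist");np.savez("w4.npz",**i);cv2.imwrite("pics/w4.png",i["frame"][:,:,::-1])
goto([.507,-.0625,.15],90)
E
```

```text
shift cm [  4.24 -17.52   0.73] turn -0.1 | now [ 0.4644 -0.2376  0.1577] tool y yaw -90.1 tilt [ 0.004 -0.003 -1.   ] q6 0.96
```

View pics/w4.png

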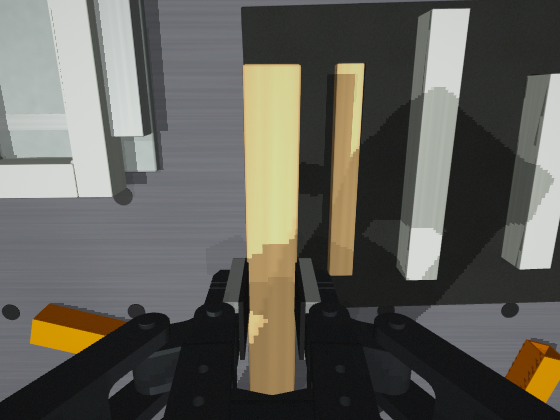

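send_rows(rows=[[1,[1.1,-4.4,0],0],[1,[1.1,-4.4,0],0],[1,[1.1,-4.4,0],0],[1,[1,-4.3,0],0]])

```text
t: 14.12
tool_pos: [0.5053, -0.06, 0.1526]
tool_rot: [-3.141, 0.002, 0.006]
contact_force: [0.2, 0.0, -0.6]
opening: 0.0183
grip_force: 50.4
```

send_rows(rows=[[1,[0,0,0],-10],[1,[0,0,0],-10],[1,[0,0,0],-10],[1,[0,0,0],-10],[1,[0,0,0],-10],[1,[0,0,0],-10],[1,[0,0,0],-10],[1,[0,0,0],-10],[1,[0,0,0],-10]])

```text
t: 15.25
tool_pos: [0.505, -0.0614, 0.1525]
tool_rot: [-2.213, -2.224, 0.004]
contact_force: [0.9, -0.2, -0.4]
opening: 0.0181
grip_force: 50.4
```

send_rows(rows=[[1,[0,0,4],0],[1,[0,0,3],0],[1,[0,0,0],0],[1,[0,0,0],0]])

```text
t: 15.75
tool_pos: [0.5065, -0.0617, 0.0852]
tool_rot: [-2.222, -2.22, 0.001]
contact_force: [0.8, -0.2, -0.3]
opening: 0.0183
grip_force: 50.4
```

```bash
python3 - <<'E'
from h import *
goto([.508,-.0625,.0445],0)
i=ctrl.get_image("wrist");np.savez("w5.npz",**i);cv2.imwrite("pics/w5.png",i["frame"][:,:,::-1])
print(ctrl.get_obs()["opening"])
E
```

```text
shift cm [-0.08  0.15  4.07] turn -0.1 | now [ 0.5065 -0.0617  0.0852] tool y yaw -0.1 tilt [-0.001  0.    -1.   ] q6 -0.27
0.01824738698656807
```

View pics/w5.png

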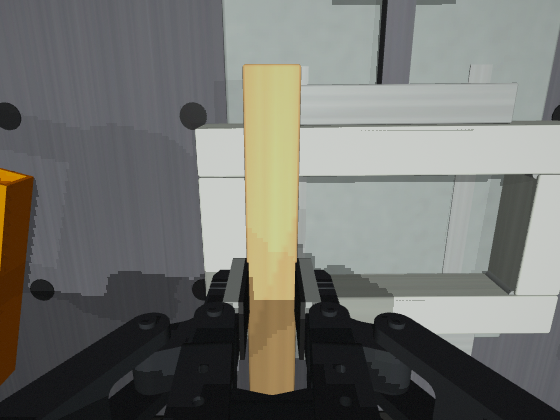

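```bash
python3 - <<'E'
from h import *
i=dict(np.load("w5.npz"));print(cast(i,[[197,128],[200,177],[204,285]],.04).round(4), cast(i,[[500,126]],.04).round(4))
E
```

```text
[[ 0.4687 -0.0036  0.04  ]
 [ 0.4688 -0.0282  0.04  ]
 [ 0.4676 -0.0901  0.04  ]] [[ 0.6182 -0.0027  0.04  ]]
```

send_rows(rows=[[1,[-0.1,0.1,2],0],[1,[0,0,1.4],0],[1,[0,0,0.5],0],[1,[0,0,0.25],0],[1,[0,0,0],0]])

```text
t: 16.42
tool_pos: [0.508, -0.0627, 0.0441]
tool_rot: [2.222, 2.22, 0.001]
contact_force: [-0.2, 0.6, -0.7]
opening: 0.0184
grip_force: 50.4
```

send_rows(rows=[[1,[0,0,0.05],0],[4,[0,0,0],0],[4,[0,0,0],0],[4,[0,0,-3],0],[4,[0,0,-5],0],[4,[-4,-0.5,-2],0],[4,[-4.9,-0.6,0],0],[4,[-4.9,-0.6,0],0],[4,[-4.9,-0.6,0],0],[4,[-4.9,-0.6,0],0]])

```text
t: 17.68
tool_pos: [0.4781, -0.3003, 0.1434]
tool_rot: [2.222, 2.22, 0.0]
contact_force: [0.8, -0.5, -0.2]
opening: 0.0402
grip_force: 0.0
```

send_rows(rows=[[4,[0,0,0],10],[4,[0,0,0],10],[4,[0,0,0],10],[4,[0,0,0],10],[4,[0,0,0],10],[4,[0,0,0],10],[4,[0,0,0],10],[4,[0,0,0],10],[4,[0,0,0],10],[4,[0,0,0],0]])

```text
t: 18.92
tool_pos: [0.4784, -0.2986, 0.1432]
tool_rot: [3.142, 0.002, 0.0]
contact_force: [0.4, 0.3, 0.2]
opening: 0.0398
grip_force: 0.0
```

```bash
python3 - <<'E'
from h import *
i=ctrl.get_image("wrist")
for c,z in(("white",.028),("yellow",.015),("yellow",.052)):
    for r in rects(i,c,z,300):print(c,*r)
goto([.478,-.300,.006],90)
i=ctrl.get_image("top")
for r in rects(i,"yellow",.052,50):print("top",*r)
E
```

```text
white [  7. 202.] [ 0.4779 -0.1082] [26.1 13.5] 0.1
white [ 61. 179.] [ 0.4938 -0.1505] [14.4 13.8] 0.1
white [472. 227.] [ 0.4432 -0.4469] [154.5  31.2] 5.2
white [362. 152.] [ 0.4983 -0.3606] [192.6  25.1] 0.7
white [21. 75.] [ 0.5617 -0.1347] [89.6 20.8] 0.3
yellow [ 15. 365.] [ 0.3222 -0.0781] [32.1 25.8] 74.2
yellow [ 17. 168.] [ 0.4997 -0.1108] [26.8 22.2] 90.1
yellow [270. 187.] [ 0.4769 -0.2976] [168.6  19.4] 0.6
yellow [ 15. 365.] [ 0.3535 -0.1081] [27.8 22.3] 74.2
yellow [ 17. 168.] [ 0.5068 -0.1364] [23.2 19.2] 90.1
yellow [270. 187.] [ 0.4871 -0.2976] [145.6  16.8] 0.6
shift cm [-0.04  0.14 13.72] turn 0.1 | now [ 0.4784 -0.2986  0.1432] tool y yaw -89.9 tilt [ 0. -0. -1.] q6 0.88
top [276. 266.] [ 0.3338 -0.0762] [79.1 20.3] 74.1
top [ 14. 329.] [0.1363 0.8198] [585.4  90.3] 0.7
top [274. 216.] [ 0.5054 -0.0671] [164.5  17.7] 89.6
top [191. 221.] [0.4903 0.2187] [165.   22.5] 179.3
top [174. 219.] [0.5012 0.278 ] [165.3  22.4] 179.7
top [333. 154.] [ 0.7284 -0.2822] [207.4  11.9] 79.1
```

send_rows(rows=[[4,[-0.1,0,4],0],[4,[0,0,4],0],[4,[0,0,3.5],0],[4,[0,0,2.2],0],[4,[0,0,0],0],[1,[0,0,0],0],[1,[0,0,0],0],[1,[0,0,0],0],[1,[0,0,0],0],[1,[0,0,0],0]])

```text
t: 20.27
tool_pos: [0.4783, -0.2993, 0.0077]
tool_rot: [3.14, -0.001, 0.003]
contact_force: [-0.2, -0.3, 6.6]
opening: 0.0182
grip_force: 50.9
```

send_rows(rows=[[1,[0,0,-4],0],[1,[0,0,-5],0],[1,[1.5,-2.3,-4.5],0],[1,[3,-4.4,0],0],[1,[3,-4.4,0],0],[1,[3,-4.4,0],0],[1,[3,-4.4,0],0],[1,[1.4,-3.7,0],0]])

```text
t: 21.28
tool_pos: [0.6274, -0.0608, 0.1409]
tool_rot: [-3.141, -0.0, 0.0]
contact_force: [-0.2, -1.5, -0.1]
opening: 0.0186
grip_force: 50.1
```

send_rows(rows=[[1,[0,0,0],-10],[1,[0,0,0],-10],[1,[0,0,0],-10],[1,[0,0,0],-10],[1,[0,0,0],-10],[1,[0,0,0],-10],[1,[0,0,0],-10],[1,[0,0,0],-10],[1,[0,0,0],-10],[1,[0,0,0],0]])

```text
t: 22.52
tool_pos: [0.6263, -0.0627, 0.1408]
tool_rot: [-2.224, -2.218, 0.001]
contact_force: [0.0, 0.1, -0.4]
opening: 0.0183
grip_force: 50.1
```

```bash
python3 - <<'E'
from h import *
goto([.628,-.0625,.044],0)
i=ctrl.get_image("wrist");np.savez("w6.npz",**i)
for z in(.052,):
    for r in rects(i,"yellow",z,300):print(*r)
o=ctrl.get_obs();print(o["opening"],[r for r in rects(i,"yellow",o["tool_pos"][2]+.008,300)])
E
```

```text
shift cm [0.01 0.18 9.68] turn -0.2 | now [ 0.6263 -0.0627  0.1408] tool y yaw -0.2 tilt [-0.001  0.    -1.   ] q6 -0.22
[ 84. 187.] [ 0.5067 -0.0506] [143.6  18.9] 89.9
[272. 178.] [ 0.6254 -0.0484] [155.1  33.3] 90.0
0.018249087239181696 [(array([ 84., 187.]), array([ 0.5562, -0.0244]), array([83.6, 11. ]), 89.9), (array([272., 178.]), array([ 0.6253, -0.0231]), array([90.3, 19.4]), 90.0)]
```

send_rows(rows=[[1,[0.2,0.1,4],0],[1,[0,0,3.5],0],[1,[0,0,1.5],0],[1,[0,0,0.5],0],[1,[0,0,0.1],0],[1,[0,0,0],0]])

```text
t: 23.32
tool_pos: [0.6288, -0.061, 0.0469]
tool_rot: [2.221, 2.219, 0.002]
contact_force: [-0.9, 0.4, 0.1]
opening: 0.0181
grip_force: 50.1
```

send_rows(rows=[[4,[0,0,0],0],[4,[0,0,0],0],[4,[0,0,-3],0],[4,[0,0,-5],0],[4,[-3,-1.3,-2],0],[4,[-4.5,-1.9,0],0],[4,[-4.5,-1.9,0],0],[4,[-4.5,-1.9,0],0],[4,[-4.5,-1.9,0],0],[4,[-4.5,-1.9,0],0]])

```text
t: 24.58
tool_pos: [0.5188, -0.3171, 0.1456]
tool_rot: [2.222, 2.22, 0.0]
contact_force: [0.5, 0.5, -0.0]
opening: 0.0402
grip_force: 0.0
```

send_rows(rows=[[4,[-4.4,-1.9,0],0],[4,[0,0,0],10],[4,[0,0,0],10],[4,[0,0,0],10],[4,[0,0,0],10],[4,[0,0,0],10],[4,[0,0,0],10],[4,[0,0,0],10],[4,[0,0,0],10],[4,[0,0,0],10]])

```text
t: 25.82
tool_pos: [0.5004, -0.3596, 0.1454]
tool_rot: [3.141, -0.01, 0.0]
contact_force: [0.7, -0.6, 0.1]
opening: 0.0402
grip_force: 0.0
```

```bash
python3 - <<'E'
from h import *
i=ctrl.get_image("wrist");np.savez("w7.npz",**i)
for c,z in(("white",.028),("yellow",.052)):
    for r in rects(i,c,z,300):print(c,*r)
goto([.496,-.362,.007],90.7)
i=ctrl.get_image("top")
for r in rects(i,"yellow",.052,50,(200,150,400,260)):print("top",*r)
for r in rects(i,"white",.028,50,(320,150,400,260)):print("top",*r)
E
```

```text
white [387. 241.] [ 0.4587 -0.446 ] [125.2  27.1] 3.5
white [272. 191.] [ 0.4946 -0.3605] [200.1  25.3] 0.5
yellow [539. 238.] [ 0.4814 -0.5403] [34.1 22.5] 85.3
shift cm [-0.44  0.24 13.84] turn -1.3 | now [ 0.5004 -0.3596  0.1454] tool y yaw -90.6 tilt [ 0. -0. -1.] q6 0.84
top [274. 216.] [ 0.5054 -0.0671] [164.5  17.7] 89.6
top [273. 183.] [ 0.6268 -0.0642] [166.3  18.1] 89.7
top [334. 154.] [ 0.7279 -0.2827] [206.1  11.8] 79.4
```

send_rows(rows=[[4,[-0.5,0.2,4],-1.2],[4,[0,0,4],0],[4,[0,0,3.5],0],[4,[0,0,2.3],0],[4,[0,0,0],0],[1,[0,0,0],0],[1,[0,0,0],0],[1,[0,0,0],0],[1,[0,0,0],0],[1,[0,0,0],0]])

```text
t: 27.18
tool_pos: [0.496, -0.3622, 0.0084]
tool_rot: [3.14, 0.032, 0.002]
contact_force: [-0.8, 0.0, 5.7]
opening: 0.0238
grip_force: 52.7
```

send_rows(rows=[[1,[0,0,-4],0],[1,[0,0,-5],0],[1,[1,-3.5,-4.5],0],[1,[1.2,-4.6,0],0],[1,[1.2,-4.6,0],0],[1,[1.2,-4.6,0],0],[1,[1.2,-4.6,0],0],[1,[1.2,-4.6,0],0],[1,[0,0,0],0]])

```text
t: 28.3
tool_pos: [0.5598, -0.0924, 0.1413]
tool_rot: [-3.14, -0.039, 0.002]
contact_force: [0.0, -0.6, -2.0]
opening: 0.024
grip_force: 51.9
```

```bash
python3 - <<'E'
from h import *
goto([.569,-.0955,.056],90)
i=ctrl.get_image("wrist");np.savez("w8.npz",**i);cv2.imwrite("pics/w8.png",i["frame"][:,:,::-1])
print(ctrl.get_obs()["opening"])
E
```

```text
shift cm [0.92 0.34 8.53] turn 1.4 | now [ 0.5598 -0.0924  0.1413] tool y yaw -88.6 tilt [-0.001  0.001 -1.   ] q6 1.25
0.02394895642507347
```

View pics/w8.png

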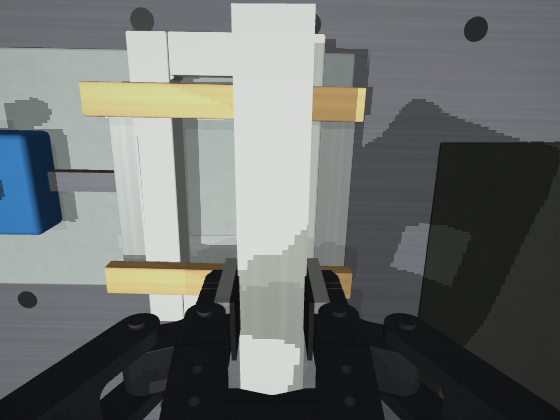

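send_rows(rows=[[1,[0.8,0.3,4],1.4],[1,[0,0,3],0],[1,[0,0,1],0],[1,[0,0,0.3],0],[1,[0,0,0.1],0],[1,[0,0,0],0]])

```text
t: 29.1
tool_pos: [0.569, -0.0985, 0.0596]
tool_rot: [3.141, -0.007, 0.003]
contact_force: [-0.1, 0.6, -1.6]
opening: 0.0236
grip_force: 51.9
```

send_rows(rows=[[1,[-0.1,-0.35,0],0.3],[1,[0,0,0.1],0],[1,[0,0,0.1],0],[1,[0,0,0],0],[1,[0,0,0],0]])

```text
t: 29.72
tool_pos: [0.5674, -0.0944, 0.0574]
tool_rot: [-3.141, 0.015, -0.0]
contact_force: [-3.5, 1.7, 5.7]
opening: 0.0239
grip_force: 52.8
```

send_rows(rows=[[4,[0,0,0],0],[4,[0,0,0],0],[4,[0,0,-3],0],[4,[0,0,-5],0],[4,[-0.4,-3,-2],0],[4,[-0.7,-5,0],0],[4,[-0.7,-5,0],0],[4,[-0.7,-5,0],0],[4,[-0.7,-5,0],0],[4,[-0.7,-5,0],0]])

```text
t: 30.98
tool_pos: [0.5305, 0.1873, 0.1562]
tool_rot: [3.142, -0.015, 0.001]
contact_force: [0.4, 0.1, -1.2]
opening: 0.0401
grip_force: 0.0
```

send_rows(rows=[[4,[-0.7,-5,0],0],[4,[-0.7,-5,0],0],[4,[-0.7,-5,0],0],[4,[0,-1,0],-4.8],[4,[0,0,0],0],[4,[0,0,0],0]])

```text
t: 31.72
tool_pos: [0.5114, 0.3453, 0.156]
tool_rot: [3.139, 0.114, -0.0]
contact_force: [0.1, -0.9, -0.5]
opening: 0.0398
grip_force: 0.0
```

```bash
python3 - <<'E'
from h import *
i=ctrl.get_image("wrist");np.savez("w9.npz",**i)
for c,z in(("white",.028),("yellow",.015)):
    for r in rects(i,c,z,300):print(c,*r)
goto([.507,.348,.0075],94.8)
i=ctrl.get_image("top")
for r in rects(i,"white",.077,50,(200,150,310,260)):print("top",*r)
for r in rects(i,"white",.028,50,(320,150,500,300)):print("topK",*r)
E
```

```text
white [504. 231.] [0.4983 0.162 ] [24.7 22.2] 0.3
white [264. 188.] [0.5054 0.3509] [199.7  24.8] 4.6
white [547.  76.] [0.607  0.1665] [90.6 23.2] 16.8
yellow [397. 290.] [0.4346 0.2302] [45.6 19.2] 179.2
yellow [336. 238.] [0.4747 0.2906] [51.5 19.3] 179.9
yellow [433. 125.] [0.5704 0.2286] [21.2 19. ] 179.5
yellow [350. 130.] [0.5613 0.2902] [55.3 19.2] 179.6
shift cm [-0.42 -0.32 14.86] turn -0.7 | now [0.5115 0.3452 0.1561] tool y yaw -85.9 tilt [-0. -0. -1.] q6 1.97
top [254. 196.] [0.5626 0.0011] [293.2 200.1] 92.0
topK [381. 235.] [ 0.4423 -0.4488] [146.6  24.9] 2.2
topK [478. 221.] [ 0.4815 -0.812 ] [535.6 146.1] 179.8
```

send_rows(rows=[[4,[-0.6,-0.4,4],-0.7],[4,[0,0,4],0],[4,[0,0,4],0],[4,[0,0,2.8],0],[4,[0,0,0],0],[1,[0,0,0],0],[1,[0,0,0],0],[1,[0,0,0],0],[1,[0,0,0],0],[1,[0,0,0],0]])

```text
t: 33.08
tool_pos: [0.5059, 0.3499, 0.0096]
tool_rot: [-3.138, -0.136, -0.003]
contact_force: [-1.1, -1.0, 6.7]
opening: 0.0239
grip_force: 53.7
```

send_rows(rows=[[1,[0,0,-4],0],[1,[0,0,-5],0],[1,[0,0,-5],4.7],[1,[0.8,5,0],0],[1,[0.8,5,0],0],[1,[0.8,5,0],0],[1,[0.8,5,0],0],[1,[0.8,5,0],0],[1,[0.8,5,0],0],[1,[0.8,5,0],0]])

```text
t: 34.33
tool_pos: [0.5622, -0.0017, 0.1476]
tool_rot: [-3.141, -0.007, 0.001]
contact_force: [0.6, -0.1, -1.2]
opening: 0.0241
grip_force: 52.8
```

send_rows(rows=[[1,[0.8,2.7,0],0],[1,[0,0,0],0],[1,[0,0,0],0]])

```text
t: 34.7
tool_pos: [0.5702, -0.0266, 0.1477]
tool_rot: [-3.141, -0.007, 0.002]
contact_force: [0.0, 1.3, -1.8]
opening: 0.0239
grip_force: 52.8
```

```bash
python3 - <<'E'
from h import *
goto([.5675,-.0305,.058],90)
i=ctrl.get_image("wrist");np.savez("w10.npz",**i);cv2.imwrite("pics/w10.png",i["frame"][:,:,::-1])
for r in rects(i,"white",.077,500):print(*r)
E
```

```text
shift cm [-0.27  0.4   8.97] turn 0.3 | now [ 0.5702 -0.0266  0.1477] tool y yaw -89.7 tilt [-0.001  0.001 -1.   ] q6 1.39
[269. 361.] [ 0.4681 -0.0269] [53.8 42.8] 0.2
[420. 250.] [ 0.5515 -0.1181] [23.4 13.2] 0.3
[ 72. 176.] [0.5976 0.0903] [25.4 13.2] 0.5
[390. 174.] [ 0.5988 -0.0993] [134.9  33.7] 179.1
[172. 165.] [0.6042 0.0194] [194.  168.2] 90.3
```

View pics/w10.png

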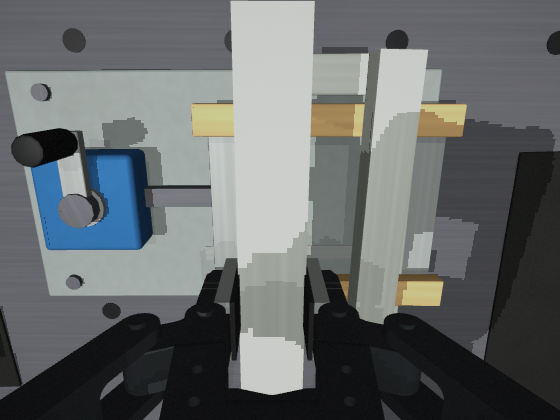

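send_rows(rows=[[1,[-0.3,0.4,4],0.3],[1,[0,0,3],0],[1,[0,0,1.2],0],[1,[0,0,0.4],0],[1,[0,0,0.2],0],[1,[0,0,0],0],[1,[0,0,0],0]])

```text
t: 35.62
tool_pos: [0.5684, -0.0314, 0.0612]
tool_rot: [3.141, -0.001, 0.003]
contact_force: [-0.4, -0.4, -0.9]
opening: 0.0237
grip_force: 52.8
```

send_rows(rows=[[1,[-0.1,0,0.15],0],[1,[0,0,0.1],0],[1,[0,0,0],0],[3.6,[0,0,0],0],[3.6,[0,0,0],0],[3.6,[0,0,-3],0],[3.6,[0,0,-5],0],[3.6,[-1,-3.2,-2],0],[3.6,[-1.5,-5.5,0],0],[3.6,[-1.5,-5.5,0],0]])

```text
t: 36.88
tool_pos: [0.5267, 0.112, 0.1582]
tool_rot: [-3.141, 0.003, -0.002]
contact_force: [0.3, 0.2, 0.8]
opening: 0.036
grip_force: 0.0
```

send_rows(rows=[[3.6,[-1.5,-5.5,0],0],[3.6,[-1.5,-5.5,0],0],[3.6,[0,0,0],0],[3.6,[0,0,0],0]])

```text
t: 37.38
tool_pos: [0.4969, 0.2207, 0.1574]
tool_rot: [3.141, -0.0, -0.0]
contact_force: [-0.4, -0.5, 0.3]
opening: 0.0361
grip_force: 0.0
```

```bash
python3 - <<'E'
from h import *
i=ctrl.get_image("wrist");np.savez("w11.npz",**i)
for c,z in(("white",.077),("yellow",.015)):
    for r in rects(i,c,z,300):print(c,*r)
goto([.498,.2275,.007],89.5)
E
```

```text
white [503.  46.] [0.5965 0.0921] [57.4 42.7] 90.3
white [390.  58.] [0.5755 0.1458] [84.8 60.2] 0.0
yellow [260. 182.] [0.4966 0.2295] [168.5  19.5] 179.6
yellow [181. 169.] [0.5045 0.2906] [168.9  19.4] 179.8
shift cm [ 0.09 -0.75 15.05] turn 0.4 | now [0.4971 0.2201 0.1575] tool y yaw -90.1 tilt [-0. -0. -1.] q6 1.85
```

send_rows(rows=[[3.6,[0,-0.8,4],0.4],[3.6,[0,0,4],0],[3.6,[0,0,4],0],[3.6,[0,0,3.1],0],[3.6,[0,0,0],0],[1,[0,0,0],0],[1,[0,0,0],0],[1,[0,0,0],0],[1,[0,0,0],0],[1,[0,0,0],0]])

```text
t: 38.67
tool_pos: [0.4974, 0.2288, 0.0075]
tool_rot: [3.141, -0.012, 0.001]
contact_force: [-0.8, -1.1, 4.5]
opening: 0.0179
grip_force: 51.0
```

send_rows(rows=[[1,[0,0,-4],0],[1,[0,0,-6],0],[1,[0,0,-6],0],[1,[0.2,5,0],0],[1,[0.2,5,0],0],[1,[0.2,5,0],0],[1,[0.2,5,0],0],[1,[0.2,5,0],0],[1,[0,4,0],0],[1,[0,0,0],0]])

```text
t: 39.92
tool_pos: [0.5044, -0.0631, 0.1663]
tool_rot: [-3.141, 0.018, 0.001]
contact_force: [0.4, 0.3, -0.9]
opening: 0.0186
grip_force: 50.5
```

send_rows(rows=[[1,[0,0,0],-10],[1,[0,0,0],-10],[1,[0,0,0],-10],[1,[0,0,0],-10],[1,[0,0,0],-10],[1,[0,0,0],-10],[1,[0,0,0],-10],[1,[0,0,0],-10],[1,[0,0,0],-10],[1,[0,0,0],0]])

```text
t: 41.18
tool_pos: [0.5045, -0.0601, 0.1663]
tool_rot: [-2.23, -2.211, -0.0]
contact_force: [-0.8, 0.4, -0.4]
opening: 0.0182
grip_force: 50.5
```

```bash
python3 - <<'E'
from h import *
goto([.5075,-.0625,.082],0)
i=ctrl.get_image("wrist");np.savez("w12.npz",**i);cv2.imwrite("pics/w12.png",i["frame"][:,:,::-1])
for r in rects(i,"white",.077,500):print(*r)
E
```

```text
shift cm [-0.25  0.31  8.43] turn -0.5 | now [ 0.5045 -0.0601  0.1663] tool y yaw -0.5 tilt [-0.     0.001 -1.   ] q6 -0.26
[543. 304.] [ 0.6956 -0.129 ] [27.9 18.3] 170.5
[399. 263.] [ 0.5938 -0.1008] [146.   36.5] 179.2
[358. 212.] [ 0.5572 -0.0602] [72.7 23.3] 179.5
[231. 188.] [ 0.4766 -0.0451] [52.3 19.9] 90.0
[423. 175.] [ 0.5939 -0.0461] [146.4  54.8] 179.5
[232. 132.] [ 0.4796 -0.0084] [14.  13.9] 179.5
[367. 131.] [ 0.5619 -0.0076] [81.4 15.6] 179.5
[486. 129.] [ 0.6346 -0.0076] [20.2 15.6] 179.5
[356.  61.] [0.5546 0.0319] [138.1  63.2] 179.5
```

View pics/w12.png

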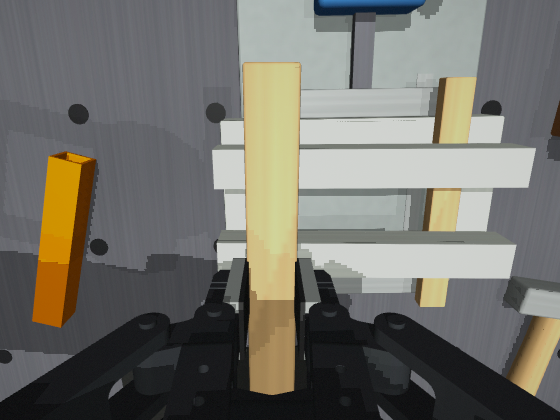

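send_rows(rows=[[1,[-0.2,0.3,4],-0.5],[1,[0,0,3],0],[1,[0,0,0.8],0],[1,[0,0,0.4],0],[1,[0,0,0],0],[1,[0,0,0],0]])

```text
t: 41.98
tool_pos: [0.5085, -0.0635, 0.086]
tool_rot: [2.219, 2.221, 0.002]
contact_force: [-0.1, 0.4, -0.2]
opening: 0.0182
grip_force: 50.5
```

send_rows(rows=[[1,[-0.05,-0.1,0.3],0],[1,[0,0,0.12],0],[1,[0,0,0],0],[3.6,[0,0,0],0],[3.6,[0,0,0],0],[3.6,[0,0,-3],0],[3.6,[0,0,-5],0],[3.6,[5,0,0],0],[3.6,[5,0,0],0],[3.6,[5,0,0],0]])

```text
t: 43.22
tool_pos: [0.5064, 0.0875, 0.1605]
tool_rot: [2.221, 2.221, 0.001]
contact_force: [0.1, 0.3, -0.4]
opening: 0.0357
grip_force: 0.0
```

send_rows(rows=[[3.6,[5,0,0],0],[3.6,[5,0,0],0],[3.6,[5,0,0],0],[3.6,[5.3,-0.3,0],0]])

```text
t: 43.72
tool_pos: [0.5031, 0.2908, 0.1602]
tool_rot: [2.221, 2.222, -0.0]
contact_force: [1.6, -0.3, 0.6]
opening: 0.0361
grip_force: 0.0
```

send_rows(rows=[[3.6,[0,0,0],10],[3.6,[0,0,0],10],[3.6,[0,0,0],10],[3.6,[0,0,0],10],[3.6,[0,0,0],10],[3.6,[0,0,0],10],[3.6,[0,0,0],10],[3.6,[0,0,0],10],[3.6,[0,0,0],10],[3.6,[0,0,0],0]])

```text
t: 44.98
tool_pos: [0.5032, 0.2892, 0.1601]
tool_rot: [3.141, 0.005, -0.001]
contact_force: [-0.8, -0.1, 0.0]
opening: 0.036
grip_force: 0.0
```

```bash
python3 - <<'E'
from h import *
i=ctrl.get_image("wrist");np.savez("w13.npz",**i)
for c,z in(("yellow",.015),):
    for r in rects(i,c,z,300):print(c,*r)
goto([.506,.2895,.007],89.8)
i=ctrl.get_image("top")
for r in rects(i,"yellow",.089,50,(200,150,310,260)):print("top",*r)
E
```

```text
yellow [270. 179.] [0.5046 0.2905] [169.2  19.6] 179.9
shift cm [ 0.29 -0.03 15.32] turn 0.4 | now [0.5032 0.2892 0.1602] tool y yaw -89.8 tilt [-0. -0. -1.] q6 1.96
top [274. 215.] [ 0.5056 -0.0674] [167.2  20.7] 89.6
```

send_rows(rows=[[3.6,[0.2,-0.1,4],0.2],[3.6,[0,0,4],0],[3.6,[0,0,4],0],[3.6,[0,0,3.35],0],[3.6,[0,0,0],0],[1,[0,0,0],0],[1,[0,0,0],0],[1,[0,0,0],0],[1,[0,0,0],0],[1,[0,0,0],0]])

```text
t: 46.32
tool_pos: [0.5059, 0.2905, 0.0082]
tool_rot: [-3.141, 0.004, -0.002]
contact_force: [-1.4, -0.4, 6.3]
opening: 0.0183
grip_force: 50.9
```

send_rows(rows=[[1,[0,0,-4],0],[1,[0,0,-6],0],[1,[0,0,-6.2],0],[1,[1.7,5,0],0],[1,[1.8,5,0],0],[1,[1.8,5,0],0],[1,[1.8,5,0],0],[1,[1.8,5,0],0],[1,[1.8,5,0],0],[1,[1.8,5,0],0]])

```text
t: 47.58
tool_pos: [0.6295, -0.0617, 0.1685]
tool_rot: [-3.141, 0.004, 0.001]
contact_force: [0.8, 0.3, -0.1]
opening: 0.0181
grip_force: 50.2
```

send_rows(rows=[[1,[0,0.3,0],-10],[1,[0,0,0],-10],[1,[0,0,0],-10],[1,[0,0,0],-10],[1,[0,0,0],-10],[1,[0,0,0],-10],[1,[0,0,0],-10],[1,[0,0,0],-10],[1,[0,0,0],-10],[1,[0,0,0],0]])

```text
t: 48.82
tool_pos: [0.6291, -0.063, 0.1685]
tool_rot: [-2.226, -2.216, 0.001]
contact_force: [0.1, -0.1, 0.3]
opening: 0.0184
grip_force: 50.2
```

```bash
python3 - <<'E'
from h import *
goto([.628,-.0625,.082],0)
i=ctrl.get_image("wrist");np.savez("w14.npz",**i)
for r in rects(i,"yellow",.089,300):print(*r)
print(ctrl.get_obs()["opening"])
E
```

```text
shift cm [ 0.05 -0.1   8.65] turn -0.3 | now [ 0.6291 -0.063   0.1685] tool y yaw -0.3 tilt [-0.001  0.    -1.   ] q6 -0.21
[ 70. 186.] [ 0.5056 -0.0489] [138.1  18.9] 90.0
[272. 180.] [ 0.628 -0.047] [149.1  31.9] 89.7
0.018250226473541343
```

send_rows(rows=[[1,[0,-0.1,4],-0.3],[1,[0,0,3],0],[1,[0,0,1],0],[1,[0,0,0.3],0],[1,[0,0,0.1],0],[1,[0,0,0],0],[1,[0,0,0],0]])

```text
t: 49.75
tool_pos: [0.629, -0.0632, 0.086]
tool_rot: [2.218, 2.223, 0.001]
contact_force: [0.1, 0.6, -0.8]
opening: 0.0185
grip_force: 50.2
```

send_rows(rows=[[1,[0,0,0.25],0],[1,[0,0,0.12],0],[1,[0,0,0],0],[3.8,[0,0,0],0],[3.8,[0,0,0],0],[3.8,[0,0,-3],0],[3.8,[0,0,-5],0],[3.8,[-4.8,-2.3,0],0],[3.8,[-4.8,-2.3,0],0],[3.8,[-4.8,-2.3,0],0]])

```text
t: 51.0
tool_pos: [0.559, -0.2084, 0.1612]
tool_rot: [2.218, 2.225, 0.0]
contact_force: [0.1, 0.2, -0.5]
opening: 0.0385
grip_force: 0.0
```

send_rows(rows=[[3.8,[-4.8,-2.3,0],0],[3.8,[-4.8,-2.3,0],0],[3.8,[-4.8,-2.3,0],0],[3.8,[-4.8,-2.3,0],0],[3.8,[-4.8,-2.3,0],0]])

```text
t: 51.62
tool_pos: [0.4444, -0.449, 0.161]
tool_rot: [-2.219, -2.224, -0.0]
contact_force: [1.0, 0.5, 0.6]
opening: 0.0383
grip_force: 0.0
```

send_rows(rows=[[3.8,[0,0,0],10],[3.8,[0,0,0],10],[3.8,[0,0,0],10],[3.8,[0,0,0],10],[3.8,[0,0,0],10],[3.8,[0,0,0],10],[3.8,[0,0,0],10],[3.8,[0,0,0],10],[3.8,[0,0,0],10],[3.8,[0,0,0],0]])

```text
t: 52.88
tool_pos: [0.4454, -0.4474, 0.1608]
tool_rot: [-3.141, -0.007, 0.001]
contact_force: [-1.3, 0.3, -0.3]
opening: 0.0383
grip_force: 0.0
```

```bash
python3 - <<'E'
from h import *
i=ctrl.get_image("wrist");np.savez("w15.npz",**i);cv2.imwrite("pics/w15.png",i["frame"][:,:,::-1])
for r in rects(i,"white",.028,300):print(*r)
goto([.4423,-.4488,.0075],92.3)
i=ctrl.get_image("scene");cv2.imwrite("pics/s15.png",i["frame"][:,:,::-1])
for r in rects(i,"white",.028,100):print("scene",*r)
for r in rects(i,"yellow",.089,100):print("scene",*r)
E
```

```text
[403. 410.] [ 0.2396 -0.5678] [37.5 18. ] 36.6
[274. 377.] [ 0.2748 -0.4547] [54.9 21.2] 134.0
[398. 227.] [ 0.4254 -0.5466] [46.5 36.8] 40.6
[ 61. 294.] [ 0.335  -0.2692] [161.8 155.5] 150.9
[492. 292.] [ 0.3349 -0.6132] [210.  153.6] 12.9
[270. 190.] [ 0.4415 -0.4464] [150.7  25.4] 2.3
[449.  73.] [ 0.5287 -0.576 ] [162.3 103.2] 91.9
shift cm [-0.3   0.14 15.34] turn -2.0 | now [ 0.4453 -0.4475  0.1609] tool y yaw -89.7 tilt [-0.  0. -1.] q6 0.66
scene [  9. 398.] [ 0.4279 -0.8271] [154.6  48. ] 0.0
scene [  4. 326.] [ 0.2666 -0.7492] [92.4 33.4] 156.6
scene [324. 306.] [ 0.7634 -0.1678] [85.6 23.8] 169.6
scene [160. 298.] [ 0.4599 -0.4475] [133.6  25.5] 2.2
scene [317. 251.] [ 0.6429 -0.0655] [52.8 44.9] 92.9
scene [278. 249.] [ 0.5688 -0.1367] [97.9 21.8] 0.9
scene [281. 240.] [ 0.5539 -0.1127] [80.4 14.5] 0.4
scene [289. 229.] [ 0.5448 -0.0741] [102.5  27.4] 179.4
scene [490. 340.] [1.1112 0.1349] [859.1 318.7] 94.0
scene [346. 223.] [0.6376 0.0568] [179.9  58.9] 92.8
scene [424. 186.] [0.7141 0.3225] [54.6 50.7] 92.2
scene [316. 203.] [0.5429 0.0618] [168.2 103. ] 91.3
scene [83. 99.] [-0.3103 -0.2024] [202.2 157.9] 89.7
scene [451.  81.] [0.4999 0.7838] [65.4 39.7] 179.8
scene [402.  55.] [0.2843 0.7833] [95.1 39.3] 179.9
scene [205.  36.] [-0.3325  0.3123] [116.3  74.4] 145.4
scene [338.  24.] [-0.0317  0.7565] [184.5  89.9] 178.9
scene [283.  11.] [-0.215   0.6495] [274.2 228.6] 46.2
scene [282. 332.] [ 0.7552 -0.2995] [198.8  12.6] 79.2
scene [316. 234.] [ 0.6345 -0.0659] [171.3  32.8] 89.2
scene [280. 208.] [ 0.5073 -0.0662] [170.2  21.8] 90.0
scene [397.  62.] [0.3368 0.659 ] [69.4 45.6] 179.6
scene [413.  34.] [0.2548 0.9031] [722.5 304.4] 0.2
```

View pics/w15.png

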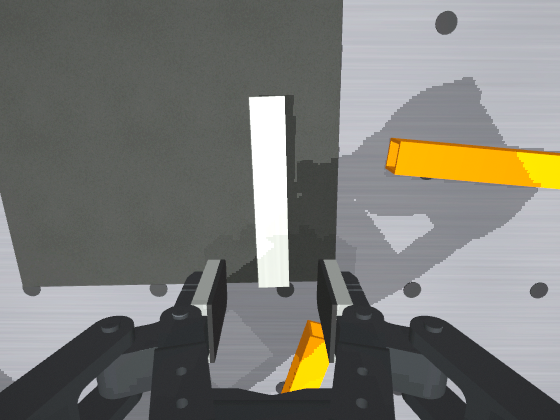

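send_rows(rows=[[3.8,[-0.3,0,4],-2],[3.8,[0,0,4],0],[3.8,[0,0,4],0],[3.8,[0,0,3.3],0],[3.8,[0,0,0],0],[1,[0,0,0],0],[1,[0,0,0],0],[1,[0,0,0],0],[1,[0,0,0],0],[1,[0,0,0],0]])

```text
t: 54.22
tool_pos: [0.4428, -0.448, 0.0093]
tool_rot: [3.14, 0.059, 0.001]
contact_force: [-0.7, 0.4, 3.6]
opening: 0.0239
grip_force: 52.7
```

send_rows(rows=[[1,[0,0,-4],0],[1,[0,0,-6],0],[1,[0,0,-6],2.3],[1,[0,0,-4],0],[1,[1.5,-4.8,0],0],[1,[1.6,-4.8,0],0],[1,[1.6,-4.8,0],0],[1,[1.6,-4.8,0],0],[1,[1.6,-4.8,0],0],[1,[1.6,-4.8,0],0]])

```text
t: 55.48
tool_pos: [0.5383, -0.1581, 0.2079]
tool_rot: [-3.141, 0.004, 0.0]
contact_force: [1.2, -0.0, -1.5]
opening: 0.0235
grip_force: 52.1
```

send_rows(rows=[[1,[1.6,-4.8,0],0],[1,[1.5,-4.9,0],0],[1,[0,0,0],0],[1,[0,0,0],0]])

```text
t: 55.98
tool_pos: [0.5692, -0.063, 0.2079]
tool_rot: [3.141, -0.003, -0.001]
contact_force: [0.3, -0.2, -1.3]
opening: 0.0238
grip_force: 52.1
```

```bash
python3 - <<'E'
from h import *
goto([.567,-.0625,.095],90)
print(ctrl.get_obs()["opening"])
i=ctrl.get_image("wrist");np.savez("w16.npz",**i);cv2.imwrite("pics/w16.png",i["frame"][:,:,::-1])
for r in rects(i,"yellow",.089,300):print(*r)
E
```

```text
shift cm [-0.21 -0.05 11.29] turn -0.1 | now [ 0.5692 -0.063   0.2079] tool y yaw -90.1 tilt [-0.001 -0.    -1.   ] q6 1.33
0.023815142702060796
[190. 275.] [ 0.5059 -0.0026] [46.1 18. ] 89.9
[376. 114.] [ 0.6277 -0.1352] [25.7 19.2] 89.9
[190. 116.] [ 0.6277 -0.0077] [57.6 19.2] 89.2
```

View pics/w16.png

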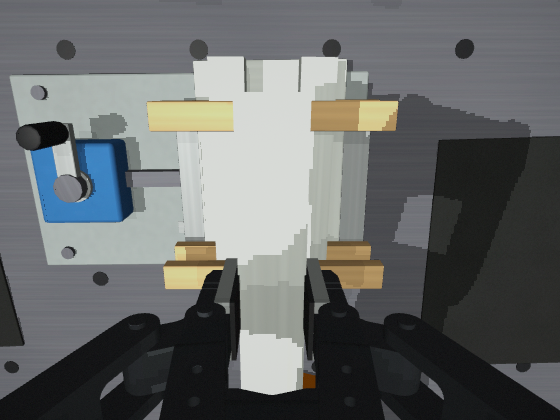

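send_rows(rows=[[1,[-0.1,0,4],0],[1,[0,0,4],0],[1,[0,0,2.3],0],[1,[0,0,0.6],0],[1,[0,0,0.2],0],[1,[0,0,0],0],[1,[0,0,0],0]])

```text
t: 56.9
tool_pos: [0.5693, -0.0632, 0.0987]
tool_rot: [3.141, -0.004, 0.004]
contact_force: [-0.3, 0.4, -1.1]
opening: 0.0237
grip_force: 52.1
```

send_rows(rows=[[1,[-0.1,0,0.2],0],[1,[0,0,0.1],0],[1,[0,0,0.05],0],[1,[0,0,0],0]])

```text
t: 57.4
tool_pos: [0.5677, -0.0629, 0.0953]
tool_rot: [3.141, -0.004, 0.0]
contact_force: [-4.2, 0.3, 6.1]
opening: 0.0243
grip_force: 53.1
```

send_rows(rows=[[3.8,[0,0,0],0],[3.8,[0,0,0],0],[3.8,[0,0,0],0],[3.8,[0,0,-3],0],[3.8,[0,0,-5],0],[3.8,[0,0,-6],0],[3.8,[-5,0,0],0],[3.8,[-5,0,0],0],[3.8,[0,0,0],0]])

```text
t: 58.52
tool_pos: [0.4649, -0.0623, 0.2329]
tool_rot: [-3.141, 0.005, 0.001]
contact_force: [0.3, -0.2, 1.0]
opening: 0.0381
grip_force: 0.0
```

```bash
python3 - <<'E'
from h import *
a=ctrl.get_image("scene")["frame"][160:300,240:390];b=ctrl.get_image("wrist")["frame"];t=ctrl.get_image("top")
cv2.imwrite("pics/end.png",np.hstack([cv2.resize(a,(400,373),interpolation=2),cv2.resize(b,(400,300)) if 0 else cv2.resize(b[:373],(400,373))])[:,:,::-1])
for r in rects(t,"yellow",.089,50,(200,150,310,260)):print("top",*r)
for r in rects(t,"white",.114,50,(200,150,310,260)):print("top",*r)
E
```

```text
top [288. 180.] [ 0.6256 -0.1181] [62.2 17.6] 89.6
top [259. 181.] [ 0.626  -0.0163] [65.5 17.6] 89.7
top [288. 190.] [ 0.5893 -0.1154] [56.2 32.5] 76.9
top [240. 192.] [0.5633 0.0127] [282.4 172.3] 99.2
```

View pics/end.png

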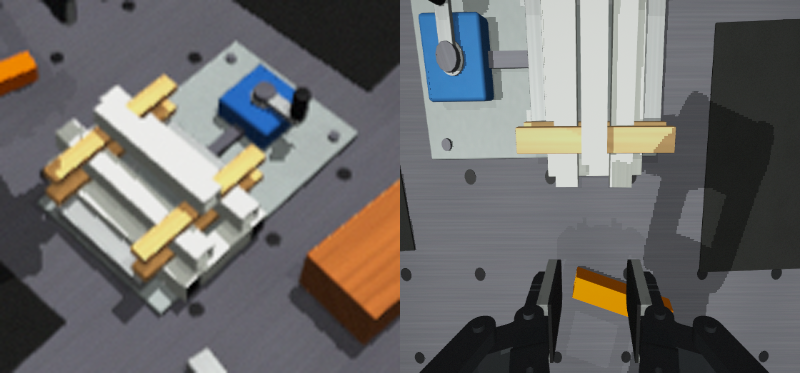

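The stack stands complete: frame clamped, two sticks, two long tubes with a gap, two sticks, and the one short tube centred and level on top. The hand is clear.

```bash
python3 -c "
from station import ctrl
print(ctrl.finish_job())"
```

```text
the job is handed in; nothing more can be done
None
```

I clamped the frame tight (about 15 N at the handle), built the full stack with the one short tube present on top, and handed the job in at about 59 s; the result of the judging was not shown.

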